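Fetch the flat tin from behind the spice jars

ROBOT

A 7-joint arm with a two-finger parallel gripper is mounted at the origin on a cart in front of the work surface, level with it; the furniture and walls round the work are solid. World frame = base frame: x ahead of the robot, y to its left, z up, the work surface at z = 0. Lengths are in m, angles in rad, forces in N, time in s.
With the tool pointing down it reaches from about 0.4 to 0.85 m from the base axis. Payload 4.4 kg.
Tool frame: the origin (TCP) lies at the very end of the fingers, on their centre line; the grasp point (between the pads) lies 19 mm behind it; z points along the fingers, y is the line along which they close (so a half turn about z gives the same grasp; the last joint's range is limited). The gripper opens to 94 mm and grips with 3 to 60 N. Pads are 16 mm wide; open, the fingers measure 119 mm over their backs; the gripper's body (75 mm by 177 mm) begins 78 mm behind the grasp point.
Start: joints at [-1.266, 0.628, 0.038, 1.517, -0.027, 0.996, -0.02], TCP at [0.236, 0.606, 0.205] pointing down, gripper open.
Joint ranges: [-3.06, 3.06], [-0.37, 2.12], [-1.25, 1.32], [0.18, 2.47], [-1.1, 4.24], [0.23, 1.98], [-2.94, 2.94]. Speed limits (rad/s): [2.57, 2.57, 3.14, 3.14, 3.14, 3.14, 3.14].

INTERFACE

Orientations are given as a rotation vector (axis times angle).
In Python, from bench import move_to, move_l, move_j, set_gripper, sleep, solve_ik, grab_frame, camera_params, IKError, finish_job, read_time, read_joint_pos, read_qd, read_tau, read_position, read_tool_rot, read_ft_force, read_torque, read_opening, read_grasp_force gives the robot as it stands. Calls block until the motion is done:
- move_to(position, orientation): joint-space move of the TCP to a pose.
- move_l(position, speed=0.15, rot=None, max_force=None): straight line of the TCP; rot=None keeps the orientation; speed is the mean speed in m/s. With max_force (N) it stops when the force on the tool has changed by that much, and returns True; else False.
- move_j(angles): joint-space move.
- set_gripper(opening, squeeze=None): finger opening in m; squeeze is the grip in N (None keeps the last); returns when the fingers have stopped.
- sleep(seconds).
- solve_ik(position, orientation): joint angles nearest the present ones, or None.
- grab_frame(name): name is "scene" or "top" or "wrist"; returns (picture, depth): 384x512x3 uint8, red, green, blue; 384x512 float32, m along the optical axis (not along the pixel's ray), 0 where there is no reading.
- camera_params(name): a dict with "camera_matrix" (3x3 intrinsics, pixels), "R" (3x3) and "t" (3): a world point X has camera coordinates R X + t. Camera axes: x right, y down, z forward; pixel columns grow to the right and rows downward; lengths in m; the calibration is good to about 2 mm. A picture is of the moment at which its call begins: read the wrist's pose just before it. camera_params takes no time and is no camera call; for the wrist camera it gives the pose at the moment of the call.
A pose or a line that the arm cannot do raises IKError and nothing moves.
- finish_job(): hands the job in; it is judged then, once.
Readings, each from a call of its own:
- read_time(): time.
- read_joint_pos(): joint angles.
- read_qd(): joint speeds.
- read_tau(): joint torques, N m.
- read_position(): TCP position.
- read_tool_rot(): TCP orientation.
- read_ft_force(): force on the tool from outside, world axes, zero at the start.
- read_torque(): the same for the moment, N m.
- read_opening(): finger opening in m.
- read_grasp_force(): force on a finger pad.
Only numpy, scipy, OpenCV 4.12 (cv2) and the standard library are available. Lean on these libraries where they do the work, as an engineer would, in place of code of your own. Each camera call takes 0.05 s, during which the arm holds its last target. There are 200 camera calls.

TASK

Serve the flat tin that lies at the back of the wooden spice caddy: first stand the three things in front of it (black-capped jar, red-capped jar, salt shaker) upright on the blue tray, leaving the tin where it is until all three stand there, then lay the tin flat in the middle of the dark wooden serving board, and only then put each of the three back upright on the very spot in the caddy that it came from. Keep all three from tipping over and leave the mug where it stands.

Things in the scene. Friction and masses are not known exactly. Their poses are not given: they have to be found in the camera images.
- black_jar_mid (a point): spice jar, round, clear glass with a black cap, 41 mm diameter, 105 mm tall; the point is its centre, half-way up; z axis up its length. Stands on one of the three grey felt spots of the caddy at the start (which one changes). In the caddy, grip it above its middle with the fingers in front of it and behind it (along the caddy's x): beside it a neighbour stands 15 to 25 mm away, and behind it the tin is 26 mm high
- red_jar_mid (a point): spice jar, round, green label and red cap, 46 mm diameter, 109 mm tall; the point is its centre, half-way up; z axis up its length. Stands on another of the felt spots; grip it as the black-capped jar
- salt_mid (a point): salt shaker, clear glass with a grey domed top, 44 mm diameter, 90 mm tall, narrower in the topmost 25 mm; the point is its centre, half-way up; z axis up its length. Stands on the remaining felt spot; grip it as the jars, just above its middle
- tin_mid (a point): flat oblong yellow tin with a dark blue lid, 63 mm (its x) by 105 mm (its y) by 26 mm tall; the point is its centre, half-way up; z axis up. Lies at the back of the caddy, long side across the caddy (its y along the caddy's y), about 10 mm behind the jars; can be gripped only across its 63 mm width (fingers in front of it and behind it), for which the three things in front must be gone
- caddy: wooden caddy fixed to the table, 180 mm deep (x, from the open front at -x to the back wall at +x) and 210 mm wide (y); origin at the centre of its underside; floor 6 mm thick, back wall 36 mm tall and 6 mm thick, side walls 24 mm tall, no front wall. Three grey felt spots of 56 mm diameter on the floor at x = -45 mm, y = -62, 0 and +62 mm. Behind the tin about 35 mm are free up to the back wall
- tray: blue plastic tray fixed to the table, 94 mm (x) by 250 mm (y), floor 5 mm thick, rim 18 mm tall and 5 mm thick; origin at the centre of its underside. Empty at the start; room for all three side by side along its y
- board: dark wooden serving board fixed to the table, 104 mm (x) by 176 mm (y), its flat top 16 mm above the table, with a steel grommet near its +y end; origin at the centre of its underside
- mug_mid (a point): green and white mug, 78 mm diameter, 101 mm tall, with a handle; not to be moved; the point is the centre of its round body, half-way up
Things that resemble listed ones, but are neither listed nor needed, are in the scene too. There is more than one size of the part that bears tin_mid; the job needs the larger.

How it is judged:
On the way, in this order (a step that is already met when the one before it is completed fails the run):
1. all three stand upright on the tray while the tin still lies in its place (x of black_jar_mid in the frame of tray between -0.047 and 0.047 m and y of black_jar_mid in the frame of tray between -0.125 and 0.125 m and height (world z) of black_jar_mid between 0.0475 and 0.0675 m and angle between each of black_jar_mid, red_jar_mid, salt_mid's own z axis and vertical below 0.15 rad and x of red_jar_mid in the frame of tray between -0.047 and 0.047 m and y of red_jar_mid in the frame of tray between -0.125 and 0.125 m and height (world z) of red_jar_mid between 0.0495 and 0.0695 m and x of salt_mid in the frame of tray between -0.047 and 0.047 m and y of salt_mid in the frame of tray between -0.125 and 0.125 m and height (world z) of salt_mid between 0.04 and 0.06 m and distance of tin_mid from where it was at the start of the episode below 0.015 m and contact force between the fingers and black_jar below 0.1 N and contact force between the fingers and red_jar below 0.1 N and contact force between the fingers and salt below 0.1 N), for 0.2 s.
2. the tin lies flat in the middle of the dark wooden serving board, released, while all three still stand on the tray (horizontal distance between tin_mid and board below 0.02 m and height (world z) of tin_mid below 0.04 m and angle between each of tin_mid, black_jar_mid, red_jar_mid, salt_mid's own z axis and vertical below 0.15 rad and linear speed of tin below 0.03 m/s and contact force between the fingers and tin below 0.1 N and x of black_jar_mid in the frame of tray between -0.047 and 0.047 m and y of black_jar_mid in the frame of tray between -0.125 and 0.125 m and height (world z) of black_jar_mid between 0.0475 and 0.0675 m and x of red_jar_mid in the frame of tray between -0.047 and 0.047 m and y of red_jar_mid in the frame of tray between -0.125 and 0.125 m and height (world z) of red_jar_mid between 0.0495 and 0.0695 m and x of salt_mid in the frame of tray between -0.047 and 0.047 m and y of salt_mid in the frame of tray between -0.125 and 0.125 m and height (world z) of salt_mid between 0.04 and 0.06 m), for 0.2 s.
At the end, for the whole second after the job is handed in: the tin lies flat on the dark wooden serving board within 20 mm of its middle, and each of the three stands upright at rest within 15 mm of the spot in the caddy where it stood at the start (horizontal distance between tin_mid and board below 0.02 m and height (world z) of tin_mid below 0.04 m and angle between tin_mid's own z axis and vertical below 0.15 rad and linear speed of each of tin, black_jar, red_jar, salt below 0.03 m/s and distance of each of black_jar_mid, red_jar_mid, salt_mid from where it was at the start of the episode below 0.015 m and angle between each of black_jar_mid, red_jar_mid, salt_mid's own z axis and vertical below 0.12 rad); the robot touches nothing.
It fails at once if one of the three things from the front tips over (angle between any of black_jar_mid, red_jar_mid, salt_mid's own z axis and vertical above 0.6 rad).
It fails at once if the mug is moved by more than 25 mm (distance of mug_mid from where it was at the start of the episode above 0.025 m).
It also fails if it takes over 131 s, if anything falls off the work surface, if the arm or the gripper's body presses on something with over 40 N, if the wrist force passes 120 N, or if a joint passes its speed limit or range.

## Working session

There is one attempt and no reset: what is moved stays moved. The work goes in short steps, each a Python script; the robot and the scene stay as the last script left them, time stands still between calls to the robot, and variables do not carry over. Pictures are saved under pics/ and viewed, at most 14 in all, crops included, and the job is handed in when it is done.

```bash
mkdir -p pics && python3 - <<'E'
from bench import *
import cv2,numpy as np
for n in("scene","top"):
    p,d=grab_frame(n);np.savez(f"pics/{n}.npz",p=p,d=d,**camera_params(n))
    cv2.imwrite(f"pics/{n}.png",cv2.resize(p[:,:,::-1],(800,600),interpolation=cv2.INTER_CUBIC))
    c=camera_params(n);print(n,c["camera_matrix"],c["R"],c["t"])
print(read_tool_rot(),read_time())
E
```

```text
scene [[433.75386008   0.         259.83545114]
 [  0.         433.75386008 188.43827239]
 [  0.           0.           1.        ]] [[ 0.70846813 -0.7056462  -0.01167723]
 [-0.40509899 -0.39305891 -0.82546926]
 [ 0.57789941  0.58954909 -0.56432627]] [-0.3195812   0.29035311  1.0267593 ]
top [[391.93399689   0.         252.02874406]
 [  0.         391.93399689 192.25733247]
 [  0.           0.           1.        ]] [[-0.00154771 -0.99999559  0.00253598]
 [-0.98917499  0.00115884 -0.14673612]
 [ 0.14673253 -0.00273564 -0.98917242]] [0.08622621 0.54299342 1.10628665]
[-5.79067138e-01 -3.08748360e+00  2.68417511e-03] 0.1
```

View pics/scene.png

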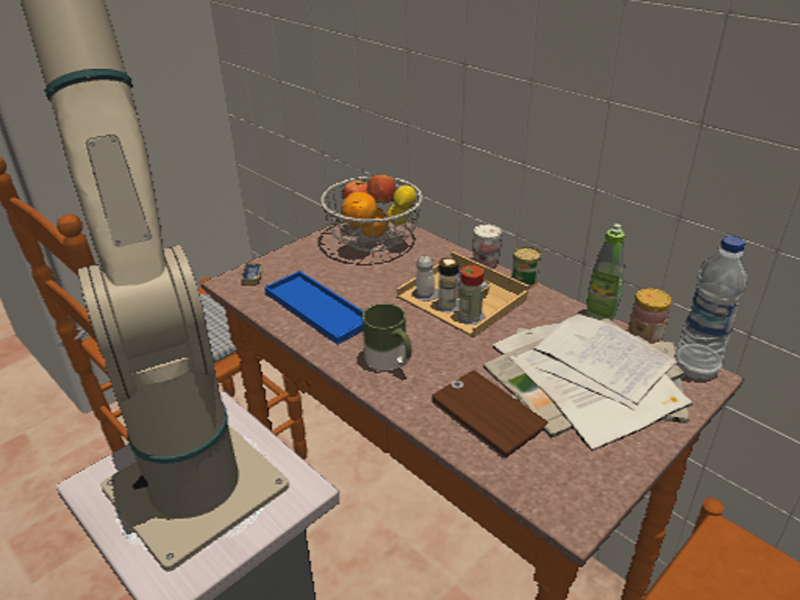

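View pics/top.png

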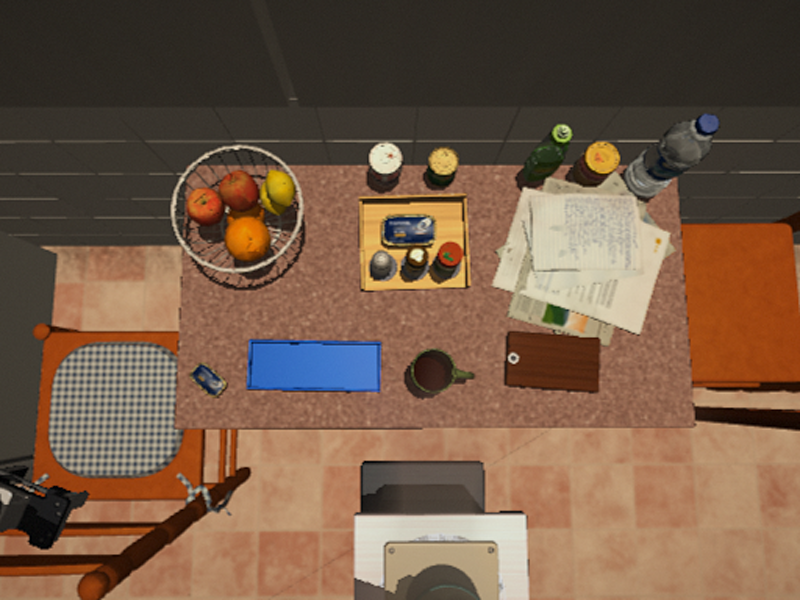

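Scene: caddy at about (414,243) in the top view, with the salt shaker (382,264), black-capped jar (415,262), red-capped jar (449,258) and the tin (409,231). The tray is at (314,366), the board (552,361) and the mug (432,372). There are two tin candidates: (409,231) in the caddy, and a smaller one at (208,379) left of the tray. The one in the caddy fits, as it is larger and lies behind the jars. I'll confirm it in a crop and measure from the depth.

```bash
cat > h.py <<'E'
import numpy as np,cv2
from bench import *
def cloud(d,c):
    K,R,t=c["camera_matrix"],c["R"],c["t"]
    v,u=np.mgrid[:d.shape[0],:d.shape[1]]
    P=np.stack([(u-K[0,2])/K[0,0]*d,(v-K[1,2])/K[1,1]*d,d],-1)
    X=(P-t)@R; X[d<=0]=np.nan
    return X
def unproj(uv,z,c):
    K,R,t=c["camera_matrix"],c["R"],c["t"]
    r=R.T@np.linalg.solve(K,[*uv,1]);o=-R.T@t
    return o+r*(z-o[2])/r[2]
E
python3 - <<'E'
from h import *
f=np.load("pics/top.npz");X=cloud(f["d"],f);p=f["p"]
cv2.imwrite("pics/crop1.png",cv2.resize(p[118:192,220:310,::-1],(720,592),interpolation=cv2.INTER_CUBIC))
def box(name,u0,v0,u1,v1,zl,zh):
    u0,v0,u1,v1=[int(a*.64) for a in(u0,v0,u1,v1)]
    Y=X[v0:v1,u0:u1].reshape(-1,3);Y=Y[(Y[:,2]>zl)&(Y[:,2]<zh)]
    r=cv2.minAreaRect(Y[:,:2].astype(np.float32))
    print(name,len(Y),"mean",Y.mean(0).round(4),"mid",((Y.min(0)+Y.max(0))/2).round(4),"rect",np.round(r[0],4),np.round(r[1],4),round(r[2],2))
box("salt",362,240,400,285,.07,.12)
box("black",400,240,432,285,.095,.13)
box("red",433,235,466,285,.1,.13)
box("tin",370,205,450,250,.026,.04)
box("caddywalls",350,185,480,300,.018,.06)
box("tray",235,330,390,400,.012,.03)
box("board",495,325,610,400,.01,.025)
box("mug",395,340,480,405,.085,.12)
box("smalltin",185,355,235,400,.01,.06)
E
```

```text
salt 115 mean [0.6103 0.1082 0.0902] mid [0.6128 0.1083 0.0868] rect [0.6116 0.1083] [0.0319 0.0325] 47.83
black 177 mean [0.6122 0.0444 0.1099] mid [0.6132 0.0438 0.1063] rect [0.6132 0.0439] [0.0385 0.0383] 45.62
red 215 mean [ 0.6149 -0.0144  0.1142] mid [ 0.6156 -0.0145  0.1111] rect [ 0.6156 -0.015 ] [0.0432 0.0436] 43.88
tin 595 mean [0.6831 0.0562 0.0294] mid [0.6821 0.0552 0.0315] rect [0.6821 0.0552] [0.0635 0.1025] 0.25
caddywalls 1287 mean [0.682  0.0524 0.0296] mid [0.6724 0.0457 0.039 ] rect [0.6749 0.0462] [0.2072 0.2101] 1.81
tray 404 mean [0.4225 0.239  0.0173] mid [0.4246 0.2367 0.0179] rect [0.4241 0.2361] [0.2498 0.094 ] 88.94
board 2308 mean [ 0.4368 -0.2202  0.0151] mid [ 0.4375 -0.2242  0.0162] rect [ 0.4415 -0.2237] [0.192 0.127] 86.43
mug 191 mean [ 4.097e-01 -1.000e-04  9.620e-02] mid [0.4112 0.0009 0.094 ] rect [0.4044 0.008 ] [0.0982 0.0764] 51.81
smalltin 318 mean [0.3973 0.4344 0.0153] mid [0.3971 0.434  0.0155] rect [0.3972 0.4343] [0.0691 0.041 ] 46.05
```

View pics/crop1.png

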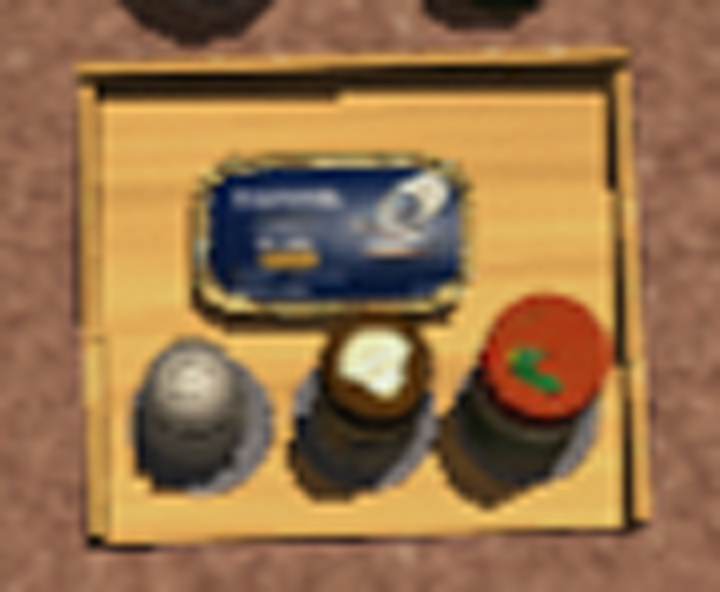

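The crop confirms the tin: a blue-lidded tin behind the three jars, measured 63 x 102 mm (the other is 41 x 69 mm). Caddy yaw is about 1.8°. Next I'll refine the board centre by colour and check IK.

```bash
python3 - <<'E'
from h import *
f=np.load("pics/top.npz");p=f["p"].astype(int)
v,u=int(375*.64),int(560*.64);print(p[v,u],p[int(345*.64),u])
m=np.zeros(p.shape[:2],np.uint8);s=np.s_[200:262,312:395]
q=p[s];m[s]=((q.sum(-1)<190)&(q[...,0]>q[...,2]+8))
m=cv2.morphologyEx(m,cv2.MORPH_OPEN,np.ones((3,3)))
c=max(cv2.findContours(m,0,1)[0],key=cv2.contourArea)
P=np.array([unproj(a[0],.016,f)[:2] for a in c],np.float32)
print(cv2.minAreaRect(P))
psi=np.radians(1.85)
for s in(0,np.pi):
    a=(psi+s+np.pi/2)/2;rv=np.pi*np.array([np.cos(a),np.sin(a),0])
    for t in([.613,.044,.056],[.612,.108,.2],[.42,.316,.05],[.42,.316,.2],[.682,.055,.01],[.44,-.224,.02],[.44,-.224,.2]):
        j=solve_ik(t,rv);print(s>0,t,None if j is None else np.round(j,2))
E
```

```text
[79 36 17] [91 44 22]
((0.42994213104248047, -0.21194417774677277), (0.17647527158260345, 0.10561154037714005), 85.50344848632812)
False [0.613, 0.044, 0.056] [-0.29  0.79  0.28  1.75 -0.33  0.66  0.21]
False [0.612, 0.108, 0.2] [-0.46  0.62  0.41  1.62 -0.28  0.96  0.07]
False [0.42, 0.316, 0.05] [-0.82  0.7   0.19  2.   -0.27  0.47 -0.41]
False [0.42, 0.316, 0.2] [-0.93  0.48  0.34  1.88 -0.21  0.82 -0.45]
False [0.682, 0.055, 0.01] [-0.27  0.93  0.26  1.55 -0.33  0.71  0.18]
False [0.44, -0.224, 0.02] [ 0.39  0.72  0.04  2.09 -0.08  0.33  0.53]
False [0.44, -0.224, 0.2] [-0.15  0.54  0.85  1.96 -0.53  0.87  1.02]
True [0.613, 0.044, 0.056] [ 0.17  0.81 -0.48  1.73  0.53  0.73  2.59]
True [0.612, 0.108, 0.2] [ 0.05  0.63 -0.45  1.6   0.31  0.99  2.68]
True [0.42, 0.316, 0.05] [-0.42  0.72 -0.42  1.99  0.54  0.55  1.95]
True [0.42, 0.316, 0.2] [-0.36  0.49 -0.49  1.86  0.3   0.86  2.17]
True [0.682, 0.055, 0.01] [ 0.15  0.96 -0.5   1.54  0.58  0.8   2.59]
True [0.44, -0.224, 0.02] [ 0.95  0.88 -0.84  2.08  1.07  0.71  2.56]
True [0.44, -0.224, 0.2] [-0.29  0.68  1.15  1.97 -0.74  1.   -1.89]
```

```bash
cat >> h.py <<'E'
psi=np.radians(1.85);a=(psi+np.pi/2)/2
RV=np.pi*np.array([np.cos(a),np.sin(a),0])
UP=.2
# name: caddy xy, TCP z in the caddy, tray xy
T=dict(salt=((.6116,.1083),.039,(.424,.316)),black=((.6132,.0439),.052,(.424,.236)),red=((.6154,-.0147),.054,(.424,.156)))
def pick(xy,z,op,sq):
    move_to([*xy,UP],RV); set_gripper(op)
    move_l([*xy,z],.15); set_gripper(0,sq)
    print("pick open",round(read_opening(),4),"F",round(read_grasp_force(),1))
    move_l([*xy,UP],.2)
def place(xy,z,op):
    move_to([*xy,UP],RV)
    move_l([*xy,z+.012],.18)
    hit=move_l([*xy,z-.002],.03,max_force=4)
    print("place hit",hit,"z",round(read_position()[2]-z,4),"open",round(read_opening(),4))
    set_gripper(op); move_l([*xy,UP],.2)
def look(n,cam="scene",box=None):
    p,d=grab_frame(cam)
    if box: p=p[box[1]:box[3],box[0]:box[2]]
    s=min(800/p.shape[1],600/p.shape[0])
    cv2.imwrite(f"pics/{n}.png",cv2.resize(p[:,:,::-1],None,fx=s,fy=s,interpolation=cv2.INTER_CUBIC))
E
python3 - <<'E'
from h import *
move_to([.42,.3,.28],RV)
c,z,t=T["salt"]; pick(c,z,.07,15); place(t,z-.001,.07)
print(read_time()); look("s1",box=(150,120,400,310))
E
```

```text
pick open 0.0404 F 15.0
place hit True z 0.0001 open 0.0406
10.0
```

View pics/s1.png

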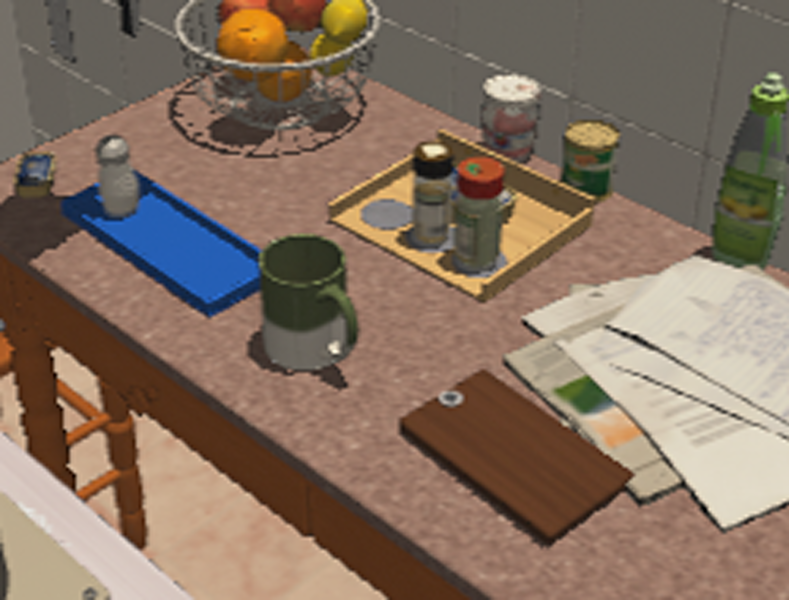

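The salt stands upright on the tray at (118,180), and its felt spot at (385,213) is free. Next, the two jars.

```bash
python3 - <<'E'
from h import *
for n in("black","red"):
    c,z,t=T[n]; pick(c,z,.07,15); place(t,z-.001,.07)
move_to([.5,.05,.3],RV)
print(read_time()); look("s2",box=(150,120,400,310))
p,d=grab_frame("top");np.savez("pics/top2.npz",p=p,d=d);X=cloud(d,camera_params("top"))
def box(name,u0,v0,u1,v1,zl,zh):
    u0,v0,u1,v1=[int(a*.64) for a in(u0,v0,u1,v1)]
    Y=X[v0:v1,u0:u1].reshape(-1,3);Y=Y[(Y[:,2]>zl)&(Y[:,2]<zh)]
    if len(Y)>5: print(name,len(Y),np.round(cv2.minAreaRect(Y[:,:2].astype(np.float32))[0],4),Y[:,2].max().round(3))
box("traythings",235,300,400,400,.07,.13)
box("tin",370,205,450,250,.026,.04)
E
```

```text
pick open 0.0405 F 15.0
place hit True z -0.0002 open 0.0403
pick open 0.0448 F 15.0
place hit True z -0.0001 open 0.0449
26.5083
traythings 557 [0.4244 0.2328] 0.12
```

View pics/s2.png

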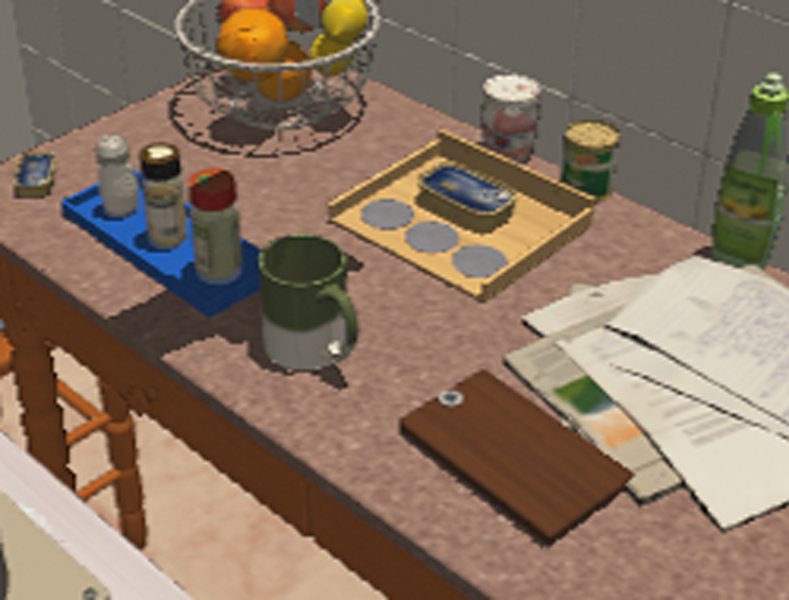

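All three stand upright on the tray at (118,180), (163,200) and (215,230). The tin lies untouched at (465,190). Now the tin.

```bash
python3 - <<'E'
from h import *
pick((.6821,.0555),.011,.085,25)
place((.430,-.212),.021,.085)
print(read_time()); look("s3",box=(150,120,400,310))
p,d=grab_frame("top");X=cloud(d,camera_params("top"))
Y=X[195:265,312:395].reshape(-1,3);Y=Y[(Y[:,2]>.032)&(Y[:,2]<.06)]
if len(Y)>5: print(len(Y),cv2.minAreaRect(Y[:,:2].astype(np.float32)),Y[:,2].max())
E
```

```text
pick open 0.0594 F 25.0
place hit True z -0.0003 open 0.0594
35.475
751 ((0.43150827288627625, -0.21148695051670074), (0.10549740493297577, 0.06081896275281906), 89.88835906982422) 0.04538779178950082
```

View pics/s3.png

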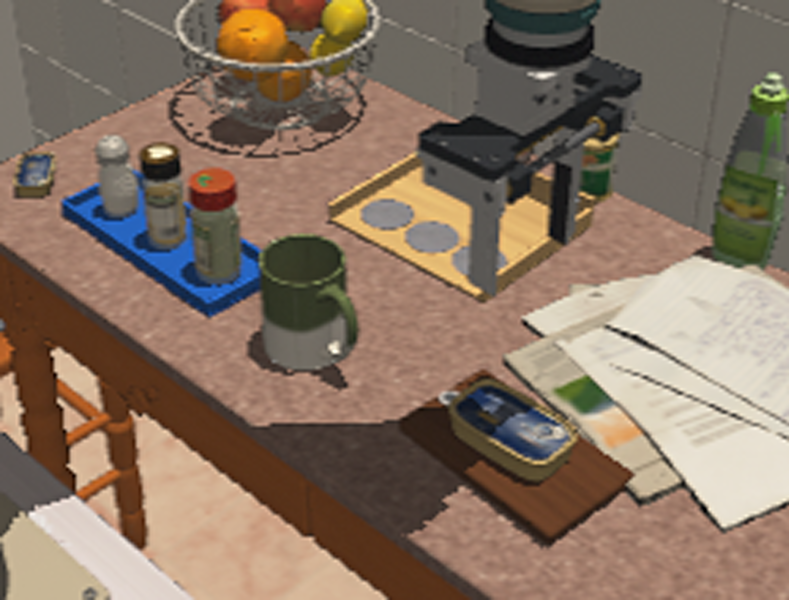

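The tin lies flat on the board at (515,430), about 2 mm off centre, and the three are still upright on the tray. Now they go back.

```bash
python3 - <<'E'
from h import *
for n in("red","black","salt"):
    c,z,t=T[n]; pick(t,z-.001,.07,15); place(c,z,.07)
move_to([.45,.2,.3],RV)
print(read_time()); look("s4",box=(150,120,400,310))
p,d=grab_frame("top");X=cloud(d,camera_params("top"))
def box(name,u0,v0,u1,v1,zl,zh):
    u0,v0,u1,v1=[int(a*.64) for a in(u0,v0,u1,v1)]
    Y=X[v0:v1,u0:u1].reshape(-1,3);Y=Y[(Y[:,2]>zl)&(Y[:,2]<zh)]
    if len(Y)>5: print(name,len(Y),np.round(cv2.minAreaRect(Y[:,:2].astype(np.float32))[0],4),Y[:,2].max().round(3))
box("salt",362,240,400,285,.07,.12)
box("black",400,240,432,285,.095,.13)
box("red",433,235,466,285,.1,.13)
E
```

```text
pick open 0.0448 F 15.0
place hit True z 0.0 open 0.0445
pick open 0.0404 F 15.0
place hit True z -0.0001 open 0.0406
pick open 0.0405 F 14.9
place hit True z 0.0 open 0.0408
60.8833
salt 115 [0.6102 0.1095] 0.098
black 174 [0.6132 0.044 ] 0.116
red 212 [ 0.6159 -0.0143] 0.12
```

View pics/s4.png

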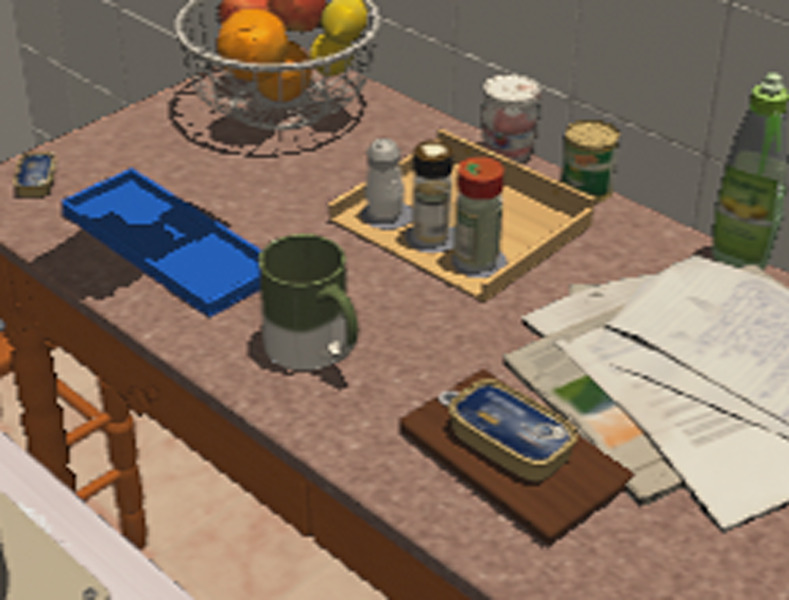

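All three stand upright on their original felt spots, within 2 mm of where they started. The tin lies on the board and the mug has not moved.

```bash
python3 -c "from bench import *;print(finish_job())"
```

```text
the job is handed in; nothing more can be done
None
```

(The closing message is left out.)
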